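# Fit the specimen carrier to the viewing bench's dovetail rail and clamp it at the stop

### The job

The specimen carrier has to go back on the viewing bench: slide it onto the dovetail rail from the rail's open end, clamp knob towards you and specimen towards the objective, and push it gently along until it rests against the stop button in front of the objective. Then tighten its wing knob firmly (clockwise) so that the carrier is locked on the rail at the stop, and let go. Do not knock the objective, and leave the other things on the table where they are.

Things in the scene. Friction and masses are not known exactly. Their poses are not given: they have to be found in the camera images.
- bench: Fixed viewing bench: dark base 84 mm wide, 10 high, with an aluminium dovetail rail. Origin on the table under the rail's centre line; z up, y along the rail to its open end, x across, away from the robot. Base: y -152 to 90. Rail top 44 wide at z 28, flanks lean in to 32 wide at z 18, web 30 wide below. Headstock at the other end: grey upright 54 wide, 101 high, y -103 to -85, tube behind it.
- rail_end (a point): Centre of the rail's top at its open end (bench x 0, y 84, z 28 mm). The last 8 mm of the rail taper by 3 mm a side and 1.5 mm from the top.
- stop_face (a point): Centre of the flat end of the stop button that the carrier must rest against (bench x 0, y -41, z 34.5 mm).
- rail_stop: The steel stop button, 12 mm diameter, just over the rail on the headstock's foot (30 mm wide, 43 high, y -85 to -50), pointing to the open end. Gentle contact only, well under 60 N. Origin and axes: as the bench's.
- objective: The headstock's objective, 28 mm diameter, lying along the rail above the stop, axis 74 mm over the table. Origin at its lens (bench y -47 mm); z points away from the lens, into the headstock. Not to be knocked.
- holder (a point): Where to grasp the carrier: the middle of its dark upright holder, 70 mm above the carrier's underside; axes as the carrier's. Holder: flat-sided, 34 mm wide (x), 16 thick (y), from 26 to 88 mm above the underside. A round specimen, 30 mm diameter, sticks 16 mm out of its -y face, axis 60 mm up. On the rail at the stop this point is at bench x 0 (clamped -1.6), y -16, z 84 mm.
- carrier: Loose rail carrier, about 0.5 kg, standing on the table: aluminium saddle 70 (x) by 50 (y) by 26 mm high, holder on top. Origin: centre of its underside; z up, y along its groove; specimen faces -y, knob on the -x side; on the rail its axes point as the bench's. Groove roof 14 mm above the underside rides on the rail's top. Slack, it has 1.5 mm play each side and 2.5 mm upwards.
- knob_wing (a point): Centre of the clamp knob's black wing: 36 mm long (x), 10 thick (y), from 8 mm below to 9 mm above this point along the knob's axis z, which points outwards and leans 30 degrees from vertical to the carrier's -x side; below it 6 mm of hub and 20 mm of bare spindle. At (-61, 0, 53) mm in the carrier's frame.
- clamp_knob (a joint): Turn of the clamp knob, rad: 0 slack (wing square to the rail), grows clockwise seen from outside, which tightens; starts at 0 to 0.4. Turns stiffly (0.18 N m), stays put (springs back a little if very tight). On the rail it bites from about 0.9 on, draws the carrier up to 1.6 mm to -x, then stiffens springily: firm at about 0.3 N m more than slack, near 2.2. Ends at 3.6.
- clamp_pad: Brass pad, 30 mm long, inside the carrier's -x cheek, which the knob's screw drives 2.5 mm per radian, with some give, against the rail's flank. Slack, its origin and axes are the carrier's. Not to be handled.
- loupe: Bystander: black stand magnifier, 39 mm diameter, 34 mm high; origin under its centre.
- bullseye_level: Bystander: round bubble level, 48 mm diameter, 15 mm high; origin under its centre.
- vee_anvil: Bystander: steel round block with a vee groove, 40 mm diameter, 26 mm high; origin under its centre.

How it is judged:
On the way, in this order (a step that is already met when the one before it is completed fails the run):
1. the carrier has been slid onto the rail from its open end, clamp still slack (x of holder in the frame of bench between -0.004 and 0.004 m and z of holder in the frame of bench between 0.081 and 0.088 m and angle between the y axis of carrier and the y axis of bench, either way round below 0.06 rad and angle between the z axis of carrier and the z axis of bench, either way round below 0.06 rad and x of knob_wing in the frame of bench below 0 m and y of holder in the frame of bench between 0 and 0.085 m and contact force between clamp_pad and bench below 10 N), for 0.1 s.
2. the carrier rests against the stop (x of holder in the frame of bench between -0.004 and 0.004 m and z of holder in the frame of bench between 0.081 and 0.088 m and angle between the y axis of carrier and the y axis of bench, either way round below 0.06 rad and angle between the z axis of carrier and the z axis of bench, either way round below 0.06 rad and x of knob_wing in the frame of bench below 0 m and y of holder in the frame of bench between -0.019 and -0.013 m), for 0.2 s.
At the end, for the whole second after the job is handed in: The carrier is on the rail, knob towards the robot, level and in line with it (within 0.06 rad, 4 mm sideways), within 3 mm of the stop, clamped with over 30 N between pad and rail, and at rest (all of step 2 and contact force between clamp_pad and bench above 30 N and linear speed of carrier below 0.01 m/s); the robot touches nothing.
It fails at once if the carrier is rammed into the stop (over 60 N) (contact force between carrier and rail_stop above 60 N).
It fails at once if the objective is knocked (over 5 N) (contact force between anything else and objective above 5 N).
It fails at once if a bystander is moved by over 30 mm (distance of any of loupe, bullseye_level, vee_anvil from where it was at the start of the episode above 0.03 m).
It also fails if it takes over 70 s, if anything falls off the work surface, if the arm or the gripper's body presses on something with over 40 N, if the wrist force passes 120 N, or if a joint passes its speed limit or range.

### The arm

A 6-joint arm with a two-finger parallel gripper is mounted at the origin on a cart in front of the work surface, level with it; the furniture and walls round the work are solid. World frame = base frame: x ahead of the robot, y to its left, z up, the work surface at z = 0. Lengths are in m, angles in rad, forces in N, time in s.
With the tool pointing down it reaches from about 0.25 to 0.775 m from the base axis. Payload 4 kg.
Tool frame: the origin (TCP) lies midway between the tips of the shut fingers; the grasp point (between the pads) lies 19 mm behind it (robot.tcp_to_grasp is the distance from the TCP to the grasp point, in m); z points along the fingers, y is the line along which they close (so a half turn about z gives the same grasp; the last joint's range is limited). The gripper opens to 94 mm and grips with 3 to 60 N. Pads are 16 mm wide; open, the fingers measure 119 mm over their backs; the gripper's body (75 mm by 177 mm) begins 78 mm behind the grasp point.
Start: joints at [-1.38, 0.087, 1.371, -0, 1.684, -0.103], TCP at [0.159, -0.526, 0.206] pointing down, gripper open.
Joint ranges: [-3.1, 3.1], [-0.76, 2.03], [0.27, 2.55], [-1.08, 4.22], [0.17, 2.65], [-2.57, 2.57]. Speed limits (rad/s): [2.79, 2.79, 3.14, 3.14, 3.14, 3.14].

### API

Orientations are given as [roll, pitch, yaw] about the fixed x, y, z axes, in that order (R = Rz(yaw) Ry(pitch) Rx(roll)).
In Python, from bench import robot, viewer gives the robot as it stands. The module is installed in compiled form; this text tells all that it offers.
- The arm moves only by the shell command python3 -m handwheel 'ROWS' [OPENING]. ROWS is JSON, a list of rows, each a list of 6 numbers: the shift along the tool's x, y, z in units of 0.2 m (1.0 is 0.2 m), then the turn, a rotation vector about the tool's x, y, z in units of 30 degrees (1.0 is 30 degrees). In form: [[x, y, z, wx, wy, wz], ...]. A call has 1 to 10 rows; each row is the pose to reach, as a shift and turn from the pose commanded when the call began, along the tool's axes at that moment; what a row does not reach only later rows make up. A row lasts 1/12 s, in which the tool goes at most 41.7 mm and 7.16 degrees, less where a joint would pass 70% of its speed; a pose out of reach is approached as far as the arm can. A call with a number of a shift or a turn outside -1 to 1 is refused whole. A call with a gripper value outside its range is refused whole. OPENING is the gripper's target within -1 to 1 (shut at 1, half-way at 0, fully open at -1), set as the call begins (- or left out, the last holds). The fingers move at their own pace and stop on an object; the grip force is fixed at half the most. Time passes only in rows, so rows that repeat a pose let the fingers close. It gives the time, the measured TCP pose, the force, the opening and the grip force at its end, in the units of the state.
- robot.get_obs(): the state, without advancing time (a new reading comes with each control period).
- viewer.snapshot(name): name is "scene" or "top" or "wrist"; returns the picture (400x640x3 uint8, red, green, blue); there is no depth.
- viewer.calibration(name): a dict with "fx", "fy", "cx", "cy" (pixels), "R" (3x3) and "t" (3): a world point X has camera coordinates R X + t. Camera axes: x right, y down, z forward; pixel columns grow to the right and rows downward; lengths in m; the calibration is good to about 2 mm. A picture is of the moment at which its call begins: read the wrist's pose just before it. calibration takes no time and is no camera call; for the wrist camera it gives the pose at the moment of the call.
- robot.close_job(): hands the job in; it is judged then, once.
The state is a dict: "time": time; "joint_positions": joint angles; "qvel": joint speeds; "joint_torque": joint torques, N m; "tool_pos": TCP position; "ee_rot": TCP orientation; "wrist_force": force on the tool from outside, world axes, zero at the start; "wrist_torque": the same for the moment, N m; "width": finger opening in m; "finger_force": force on a finger pad.
Only numpy, scipy, OpenCV 4.12 (cv2) and the standard library are available. Lean on these libraries where they do the work, as an engineer would, in place of code of your own. Each camera call takes 0.05 s, during which the arm holds its last target. There are 200 camera calls.

## Working session

There is one attempt and no reset: what is moved stays moved. The work goes in short steps, Python scripts to look and compute and a shell command to move; the robot and the scene stay as the last step left them, time stands still between calls to the robot, and variables do not carry over. Pictures are saved under pics/ and viewed, at most 10 in all, crops included, and the job is handed in when it is done.

```bash
mkdir -p pics
cat > h.py <<'E'
import numpy as np, cv2
from bench import robot, viewer
from scipy.spatial.transform import Rotation as Ro
def snap(n,f):
    c=viewer.calibration(n); im=np.array(viewer.snapshot(n)); cv2.imwrite('pics/'+f,im[:,:,::-1]); return im,c
def ray(c,p,z):
    R=np.array(c['R']);t=np.array(c['t']);o=-R.T@t
    d=R.T@np.array([(p[0]-c['cx'])/c['fx'],(p[1]-c['cy'])/c['fy'],1]); return o+d*(z-o[2])/d[2]
def proj(c,X):
    q=np.array(c['R'])@X+np.array(c['t']); return q[:2]/q[2]*[c['fx'],c['fy']]+[c['cx'],c['cy']]
E
python3 - <<'E'
from h import *
import json
a,c=snap('top','top0.png');b,d=snap('scene','scene0.png')
print(c,d); print(robot.get_obs())
np.savez('c0.npz')
cv2.imwrite('pics/both.png',cv2.resize(np.vstack([a,b])[:,:,::-1],(480,600)) if 0 else a[:,:,::-1])
E
```

```text
{'fx': 381.2497968526353, 'fy': 381.2497968526353, 'cx': 311.33254012042664, 'cy': 199.57144283381652, 'R': array([[ 0.02861249, -0.99913386,  0.03021339],
       [-0.99074209, -0.0323591 , -0.13184458],
       [ 0.13270806, -0.02616127, -0.99080985]]), 't': array([0.05086717, 0.58410593, 0.85174097])} {'fx': 403.0344156404584, 'fy': 403.0344156404584, 'cx': 311.4910311826588, 'cy': 196.88938613175756, 'R': array([[-0.76598943, -0.64274075,  0.01202199],
       [-0.48329526,  0.56343673, -0.67004831],
       [ 0.42389372, -0.51906009, -0.74222014]]), 't': array([0.48128287, 0.27022926, 0.85161081])}
{'time': 0.1, 'joint_positions': array([-1.38010516e+00,  8.78628585e-02,  1.37210886e+00, -2.12508776e-05,
        1.68357130e+00, -1.03094377e-01]), 'qvel': array([ 0.00095831, -0.00157983, -0.00431928,  0.00020422,  0.00100203,
       -0.0015169 ]), 'joint_torque': array([ 1.37240851e-03, -3.41251016e+01, -3.03302228e+01,  7.19697587e-02,
        3.04116053e-02, -9.89714840e-05]), 'tool_pos': array([ 0.15916552, -0.52595272,  0.20442826]), 'ee_rot': array([-3.13965047e+00, -1.79707605e-04,  2.93783003e-01]), 'wrist_force': array([ 0.20335535, -0.09959232,  0.8058433 ]), 'wrist_torque': array([-1.19621505e-02,  9.69134135e-05,  7.33724569e-02]), 'finger_force': 0.0, 'width': 0.09384688179685416}
```

View pics/top0.png

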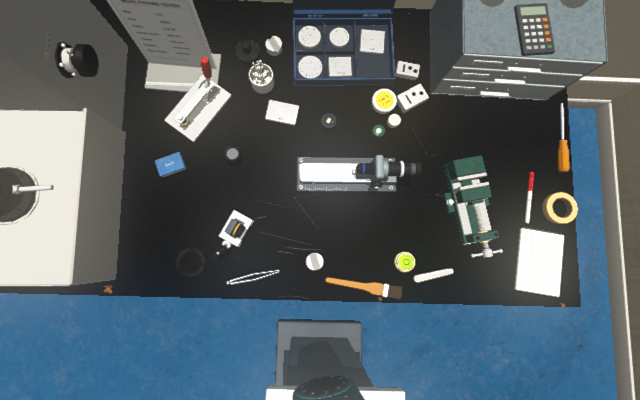

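View pics/scene0.png

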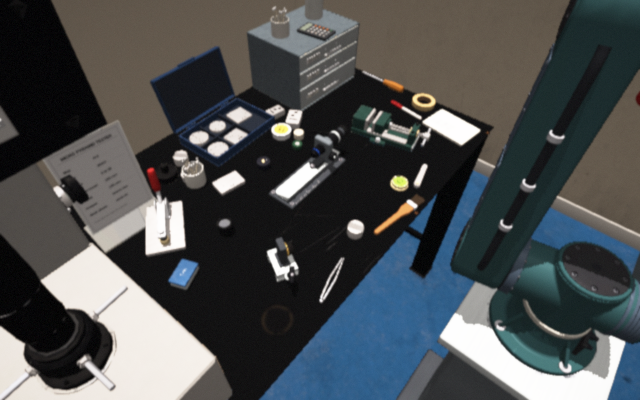

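Top view: the bench is at about (297–397, 157–192) with its open end left. The carrier is near (237,230) with its knob toward (220,253). Next I'll crop and measure both.

Run:
```python
from h import *
a=cv2.imread('pics/top0.png'); c=viewer.calibration('top')
A=cv2.resize(a[200:270,190:290],None,fx=6,fy=6,interpolation=2)[:, :600]
B=cv2.resize(a[145:205,280:430],None,fx=5.3,fy=5.3,interpolation=2)
cv2.imwrite('pics/crop1.png',np.vstack([cv2.resize(A,(420,294)),cv2.resize(B,(420,168))]))
for n,(x0,x1,y0,y1),z in(('rail',(290,410,150,200),.028),('car',(200,265,200,265),.026)):
    m=(a[y0:y1,x0:x1].min(2)>190).astype(np.uint8)
    k,_=cv2.findContours(m,0,2)
    for q in sorted(k,key=cv2.contourArea)[-3:]:
        r=cv2.minAreaRect(q+[x0,y0]); p=cv2.boxPoints(r); print(n,r); print(np.array([ray(c,u,z)[:2] for u in p]).round(4).tolist())
for p in((297,157),(297,192),(397,192)): print(p,ray(c,p,.01))
for p in((220,253),): print(ray(c,p,.053))
```

```text
rail ((378.5, 167.5), (1.0, 15.0), 0.0)
[[0.6481, -0.0894], [0.6848, -0.0892], [0.6849, -0.0916], [0.6482, -0.0918]]
rail ((402.0, 167.5), (13.0, 2.0), 90.0)
[[0.6844, -0.1449], [0.6845, -0.1497], [0.6526, -0.1496], [0.6525, -0.1448]]
rail ((334.5, 172.0), (18.0, 71.0), 90.0)
[[0.6707, 0.1004], [0.6768, -0.0699], [0.6329, -0.0702], [0.6271, 0.099]]
car ((243.0, 234.0), (0.0, 0.0), 0.0)
[[0.498, 0.2249], [0.498, 0.2249], [0.498, 0.2249], [0.498, 0.2249]]
car ((217.25001525878906, 252.75001525878906), (1.4142134189605713, 0.7071067094802856), 45.0)
[[0.4537, 0.2835], [0.4549, 0.2824], [0.4527, 0.28], [0.4515, 0.281]]
car ((234.00772094726562, 229.86154174804688), (21.209938049316406, 35.47393035888672), 29.744882583618164)
[[0.4823, 0.2864], [0.5552, 0.2499], [0.5318, 0.2057], [0.4594, 0.2427]]
(297, 157) [0.68965446 0.10597776 0.01      ]
(297, 192) [0.60329209 0.1030762  0.01      ]
(397, 192) [ 0.61136939 -0.13967203  0.01      ]
[0.45313899 0.26984627 0.053     ]
```

View pics/crop1.png

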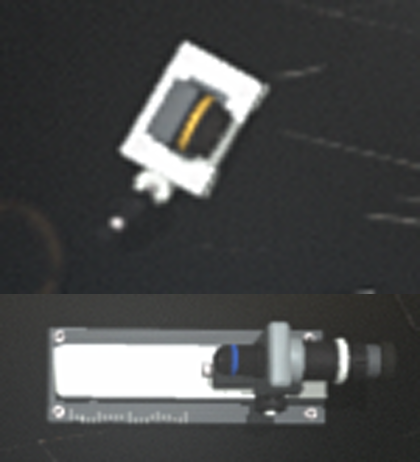

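```bash
cat >> h.py <<'E'
def need(pos,yaw,pitch=0.,obs=None):
    """tool-frame shift (0.2 m) and turn (30 deg) from the measured pose; tool z down, pitched in its heading plane"""
    o=obs or robot.get_obs(); R=Ro.from_euler('xyz',o['ee_rot']); T=Ro.from_matrix(yaw) if np.ndim(yaw) else Ro.from_euler('xyz',[np.pi,pitch,yaw])
    print('shift',(R.inv().apply(np.array(pos)-o['tool_pos'])/.2).round(3),'turn',np.degrees((R.inv()*T).as_rotvec()/30).round(3),'t',round(o['time'],2),'j',o['joint_positions'].round(2),'F',o['wrist_force'].round(1))
E
for i in 1 2 3; do python3 -m handwheel '[[0.85,-1,0,0,0,0],[0.85,-1,0,0,0,0],[0.85,-1,0,0,0,0],[0.85,-1,0,0,0,0],[0.85,-1,0,0,0,0],[0.85,-1,0,0,0,0],[0.85,-1,0,0,0,0],[0.85,-1,0,0,0,0]]' 0; done
python3 -c "
from h import *
need([.507,.246,.2],np.radians(63.3))"
```

```text
time: 0.77
tool_pos: [0.265, -0.2831, 0.2055]
ee_rot: [3.141, -0.001, 0.299]
wrist_force: [-0.4, -0.1, 0.2]
width: 0.0477
finger_force: 0.0
time: 1.43
tool_pos: [0.3697, -0.0433, 0.205]
ee_rot: [-3.141, 0.001, 0.299]
wrist_force: [-0.7, -0.3, 0.6]
width: 0.0472
finger_force: 0.0
time: 2.1
tool_pos: [0.4749, 0.1959, 0.204]
ee_rot: [3.141, 0.002, 0.295]
wrist_force: [-1.3, 0.1, 0.1]
width: 0.047
finger_force: 0.0
shift [ 0.226 -0.193  0.019] turn [-1.000e-03  5.000e-03 -1.546e+00] t 2.1 j [ 0.28  0.01  1.46 -0.    1.68  1.56] F [-1.3  0.1  0.1]
```

```bash
python3 -m handwheel '[[0.1,-0.1,0,0,0,-0.23],[0.22,-0.19,0,0,0,-0.46],[0.22,-0.19,0,0,0,-0.7],[0.22,-0.19,0,0,0,-0.9],[0.22,-0.19,0,0,0,-0.9]]'
python3 -m handwheel '[[0,0,0,0,0,-0.22],[0,0,0,0,0,-0.44],[0,0,0,0,0,-0.64],[0,0,0,0,0,-0.64],[0,0,0,0,0,-0.64]]'
python3 - <<'E'
from h import *
need([.507,.246,.2],np.radians(63.3))
im,c=snap('wrist','w1.png'); print(c)
for n,X in(('holder top',[.507,.246,.088]),('saddle',[.507,.246,.026]),('wing',[.4525,.2733,.053])): print(n,proj(c,np.array(X)))
E
```

```text
time: 2.52
tool_pos: [0.5054, 0.2419, 0.205]
ee_rot: [3.141, 0.002, 0.764]
wrist_force: [0.1, 0.3, -0.3]
width: 0.0469
finger_force: 0.0
time: 2.93
tool_pos: [0.5051, 0.2427, 0.2057]
ee_rot: [3.141, 0.0, 1.093]
wrist_force: [0.5, 0.4, -0.5]
width: 0.0468
finger_force: 0.0
shift [0.019 0.001 0.028] turn [ 0.001  0.001 -0.022] t 2.93 j [ 0.35  0.11  1.35 -0.    1.69  0.82] F [ 0.5  0.4 -0.5]
{'fx': 342.53760476737585, 'fy': 342.53760476737585, 'cx': 323.0716125133671, 'cy': 196.83831655803561, 'R': array([[ 8.88329714e-01, -4.59206143e-01,  1.93521453e-04],
       [-4.47189649e-01, -8.64987996e-01,  2.27633880e-01],
       [-1.04363482e-01, -2.02300481e-01, -9.73746774e-01]]), 't': array([-0.33586683,  0.41207902,  0.49222226])}
holder top [324.83996908 188.49465869]
saddle [324.53557171 176.60478069]
wing [262.9038021  182.03564888]
```

View pics/w1.png

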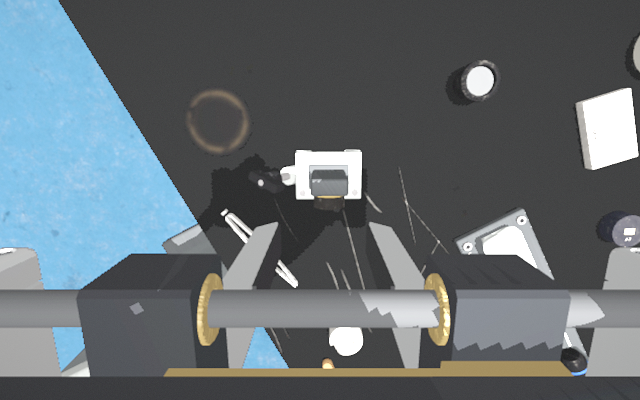

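The carrier is square in the wrist view: saddle about (295–362, 150–200), holder dark at x 311–347, knob on the left. That is about 4 px right of the prediction, so I'll measure it.

Run:
```python
from h import *
a=cv2.imread('pics/w1.png'); c=viewer.calibration('wrist')
m=np.zeros(a.shape[:2],np.uint8); m[140:210,292:372]=(a[140:210,292:372].min(2)>150)*1
m=cv2.morphologyEx(m,cv2.MORPH_OPEN,np.ones((4,4)))
q=max(cv2.findContours(m,0,2)[0],key=cv2.contourArea); r=cv2.minAreaRect(q); p=cv2.boxPoints(r)
P=np.array([ray(c,u,.026)[:2] for u in p]); print(r,P.round(4).tolist())
C=P.mean(0); e=P[np.argsort(p[:,0])]; d=e[2:].mean(0)-e[:2].mean(0); print(C,np.linalg.norm(d),np.degrees(np.arctan2(d[1],d[0])))
yaw=np.arctan2(d[1],d[0]); need([C[0],C[1],.055],yaw+np.pi/2)
print(proj(c,np.array([C[0],C[1],.088])))
```

```text
((327.5, 174.5), (49.0, 69.0), 90.0) [[0.4906, 0.2865], [0.5546, 0.2535], [0.5317, 0.2061], [0.4655, 0.2402]]
[0.51058513 0.24659169] 0.07328095581229528 -27.2809375392185
shift [0.029 0.016 0.753] turn [ 0.001  0.001 -0.001] t 2.98 j [ 0.35  0.11  1.35 -0.    1.69  0.82] F [1.  0.4 0.8]
[328.38841336 186.46206402]
```

```bash
python3 -m handwheel '[[0.029,0.016,0.1,0,0,0],[0.029,0.016,0.25,0,0,0],[0.029,0.016,0.4,0,0,0],[0.029,0.016,0.52,0,0,0],[0.029,0.016,0.62,0,0,0],[0.029,0.016,0.7,0,0,0],[0.029,0.016,0.753,0,0,0],[0.029,0.016,0.753,0,0,0]]' 0
python3 -m handwheel '[[0,0,0,0,0,0],[0,0,0,0,0,0],[0,0,0,0,0,0],[0,0,0,0,0,0],[0,0,0,0,0,0]]' 1
python3 -m handwheel '[[0,0,0,0,0,0],[0,0,-0.05,0,0,0],[0,0,-0.1,0,0,0],[0,0,-0.2,0,0,0],[0,0,-0.3,0,0,0],[0,0,-0.4,0,0,0],[0,0,-0.4,0,0,0]]' 1
```

```text
time: 3.65
tool_pos: [0.5085, 0.2471, 0.052]
ee_rot: [-3.138, 0.004, 1.098]
wrist_force: [-0.2, 0.0, -1.1]
width: 0.0468
finger_force: 0.0
time: 4.07
tool_pos: [0.512, 0.2483, 0.0566]
ee_rot: [3.138, -0.002, 1.1]
wrist_force: [2.6, -1.1, 1.3]
width: 0.0337
finger_force: 29.9
time: 4.65
tool_pos: [0.5118, 0.2497, 0.1395]
ee_rot: [3.138, -0.006, 1.101]
wrist_force: [1.2, 0.0, -3.9]
width: 0.0336
finger_force: 29.9
```

```bash
python3 -c "
from h import *
need([.651,.0455,.2],np.pi/2+.034)"
```

```text
shift [-0.593  1.084 -0.302] turn [ 0.01  -0.009 -0.963] t 4.65 j [0.35 0.15 1.44 0.   1.55 0.82] F [ 1.2  0.  -3.9]
```

```bash
python3 -m handwheel '[[0,0.05,-0.1,0,0,-0.05],[-0.05,0.15,-0.2,0,0,-0.15],[-0.15,0.3,-0.3,0,0,-0.3],[-0.27,0.45,-0.3,0,0,-0.45],[-0.37,0.6,-0.3,0,0,-0.6],[-0.47,0.75,-0.3,0,0,-0.75],[-0.54,0.88,-0.3,0,0,-0.87],[-0.58,0.96,-0.3,0,0,-0.95],[-0.593,1,-0.3,0.01,-0.009,-0.963],[-0.593,1,-0.3,0.01,-0.009,-0.963]]' 1
python3 -m handwheel '[[0,0,0,0,0,0],[0,0,0,0,0,0],[0,0,0,0,0,0]]' 1
python3 - <<'E'
from h import *
need([.651,.0455,.2],np.pi/2+.034)
im,c=snap('wrist','w2.png'); print(robot.get_obs()['tool_pos'])
R=Ro.from_euler('z',.034)
for p in([22,84,28],[-22,84,28],[42,90,10],[-42,90,10]):
    print(p,proj(c,R.apply(np.array(p)/1e3)+[.6519,.0155,0]))
E
```

```text
time: 5.48
tool_pos: [0.6348, 0.0508, 0.1924]
ee_rot: [-3.131, 0.003, 1.601]
wrist_force: [0.1, -0.4, -4.5]
width: 0.0342
finger_force: 30.0
time: 5.73
tool_pos: [0.634, 0.0537, 0.1948]
ee_rot: [-3.135, 0.003, 1.606]
wrist_force: [0.3, -0.3, -5.1]
width: 0.0339
finger_force: 30.0
shift [-0.044  0.084 -0.027] turn [-0.013  0.005  0.003] t 5.73 j [-0.    0.29  1.16 -0.    1.7  -0.04] F [ 0.3 -0.3 -5.1]
[0.63405856 0.05350712 0.19500211]
[22, 84, 28] [364.12579045 138.29533797]
[-22, 84, 28] [320.05620244 138.1989429 ]
[42, 90, 10] [381.56786708 131.43678793]
[-42, 90, 10] [301.22695756 131.27233145]
```

View pics/w2.png

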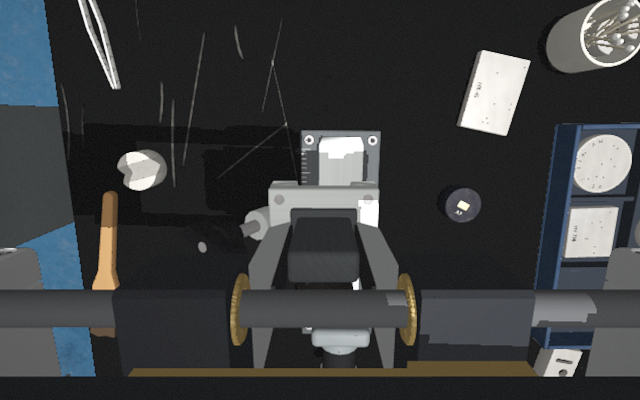

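Run:
```python
from h import *
a=cv2.imread('pics/w2.png'); c=viewer.calibration('wrist'); g=cv2.GaussianBlur(a,(1,5),0).mean(2)
def edge(row,x0,x1):
    d=np.gradient(g[row])[x0:x1]; i=np.argmax(abs(d)); w=abs(d[max(i-2,0):i+3]); return x0+max(i-2,0)+(w*np.arange(len(w))).sum()/w.sum()
R=Ro.from_euler('z',.034)
def B(p): return R.inv().apply(p-np.array([.6519,.0155,0]))*1e3
for r in(144,154,164,174):
    l,q=edge(r,295,312),edge(r,372,392); print(r,'base',B(ray(c,(l,r),.01)),B(ray(c,(q,r),.01)))
    if r<165:
        l,q=edge(r,312,330),edge(r,354,370); print('  rail',l,q,B(ray(c,(l,r),.028)),B(ray(c,(q,r),.028)))
o=robot.get_obs(); T=Ro.from_euler('xyz',o['ee_rot']); p=o['tool_pos']
z=p[2]-.0566+.026
for r in(190,200): 
    l,q=edge(r,260,278),edge(r,370,388); print('sad',l,q,ray(c,(l,r),z),ray(c,(q,r),z))
for x in(290,350):
    d=np.gradient(g[170:195,x]); i=170+np.argmax(abs(d)); print('saddle +y edge',x,i,ray(c,(x,i),z))
print('tcp',p,B(p),o['ee_rot'])
```

```text
144 base [-42.31349693  76.58150444  10.        ] [40.69723435 76.76800442 10.        ]
  rail 318.6385751520417 362.8996036988111 [-23.2302494   78.04386835  28.        ] [21.16081732 78.14360164 28.        ]
154 base [-42.1719655   66.04062164  10.        ] [40.56279529 66.24340261 10.        ]
  rail 318.6824769433465 362.9269801980198 [-23.19874448  68.02652792  28.        ] [21.4724017  68.13601586 28.        ]
164 base [-42.44205436  55.35666327  10.        ] [40.53353338 55.5772131  10.        ]
  rail 318.69179894179894 362.39808481532145 [-23.20199558  57.87412628  28.        ] [21.22327652 57.99220904 28.        ]
174 base [-42.64862868  44.52784361  10.        ] [40.3110632 44.7657595 10.       ]
sad 267.88465608465606 378.67243367935407 [0.59740119 0.07374079 0.16440211] [0.6669356  0.07632933 0.16440211]
sad 267.90423572744015 378.0450450450451 [0.59740491 0.06726167 0.16440211] [0.66701091 0.06986803 0.16440211]
saddle +y edge 290 180 [0.61122137 0.08064322 0.16440211]
saddle +y edge 350 189 [0.64893648 0.07630121 0.16440211]
tcp [0.63405856 0.05350712 0.19500211] [-16.53913835  38.59164647 195.00211128] [-3.13517886e+00  2.86167105e-03  1.60614229e+00]
```

The wrist view shows the base edges at x 302/382 near row 131, within 1 mm of prediction. The carrier sits square in the grip.

```bash
cat >> h.py <<'E'
BY=.032
def W(x,y,z): return np.array([.6488-BY*(y-65)/1e3+x/1e3,.0805+(y-65)/1e3+BY*x/1e3,z/1e3])
E
python3 -c "
from h import *
need(W(.3,132,200),np.pi/2+BY)"
```

```text
shift [ 0.467  0.081 -0.027] turn [-0.012  0.005  0.006] t 5.78 j [-0.    0.29  1.16 -0.    1.7  -0.04] F [ 1.5  0.2 -5.2]
```

```bash
python3 -m handwheel '[[0.08,0.02,0,0,0,0],[0.2,0.05,0,-0.012,0.005,0],[0.33,0.08,0,-0.012,0.005,0.006],[0.43,0.081,0,-0.012,0.005,0.006],[0.467,0.081,0,-0.012,0.005,0.006],[0.467,0.081,0,-0.012,0.005,0.006]]' 1
python3 -m handwheel '[[0,0,0.1,0,0,0],[0,0,0.22,0,0,0],[0,0,0.34,0,0,0],[0,0,0.44,0,0,0],[0,0,0.5,0,0,0],[0,0,0.52,0,0,0],[0,0,0.52,0,0,0],[0,0,0.52,0,0,0]]' 1
python3 -c "
from h import *
need(W(.3,132,71.7),np.pi/2+BY)"
```

```text
time: 6.28
tool_pos: [0.647, 0.1487, 0.1945]
ee_rot: [-3.141, 0.0, 1.605]
wrist_force: [0.1, -0.1, -5.6]
width: 0.0338
finger_force: 30.0
time: 6.95
tool_pos: [0.6486, 0.1454, 0.0919]
ee_rot: [3.139, 0.001, 1.601]
wrist_force: [0.3, 0.2, -5.4]
width: 0.0336
finger_force: 30.0
shift [ 0.011 -0.008  0.101] turn [ 0.004  0.001 -0.004] t 6.95 j [ 0.14  0.38  1.24 -0.    1.52  0.11] F [ 0.3  0.2 -5.4]
```

```bash
python3 -m handwheel '[[0.01,-0.008,0.04,0,0,0],[0.01,-0.008,0.08,0,0,0],[0.01,-0.008,0.106,0,0,0],[0.01,-0.008,0.106,0,0,0],[0.01,-0.008,0.106,0,0,0],[0.01,-0.008,0.106,0,0,0],[0.01,-0.008,0.106,0,0,0]]' 1
python3 - <<'E'
from h import *
need(W(.3,132,70.5),np.pi/2+BY)
im,c=snap('wrist','w3.png'); d=im[150:400,180:460]
s,cs=snap('scene','s3.png'); p=proj(cs,W(0,110,40)).astype(int); print(p)
e=cv2.resize(s[p[1]-40:p[1]+40,p[0]-50:p[0]+50],None,fx=5,fy=5,interpolation=2)
t=cv2.resize(d,(280,250)); t=cv2.copyMakeBorder(t,0,150,0,0,0); cv2.imwrite('pics/v3.png',np.hstack([e,t])[:,:,::-1])
E
```

```text
time: 7.53
tool_pos: [0.6465, 0.1478, 0.0697]
ee_rot: [3.141, 0.001, 1.601]
wrist_force: [0.2, 0.7, -4.7]
width: 0.0338
finger_force: 30.0
shift [-0.001  0.002 -0.004] turn [ 0.002  0.001 -0.003] t 7.53 j [ 0.14  0.39  1.27 -0.    1.48  0.11] F [ 0.2  0.7 -4.7]
[274 197]
```

View pics/v3.png

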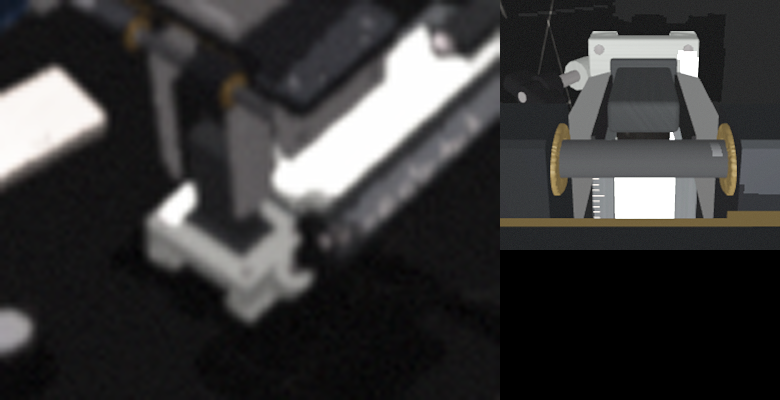

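The carrier is lined up with the rail end: in the wrist crop the saddle centre is at about 643 and the rail centre at about 644. I'll advance slowly and watch the force.

```bash
python3 -m handwheel '[[-0.02,0,-0.003,0,0,0],[-0.05,0,-0.003,0,0,0],[-0.08,0,-0.003,0,0,0],[-0.1,0,-0.003,0,0,0],[-0.115,0,-0.003,0,0,0],[-0.13,0,-0.003,0,0,0],[-0.145,0,-0.003,0,0,0],[-0.16,0,-0.003,0,0,0],[-0.16,0,-0.003,0,0,0],[-0.16,0,-0.003,0,0,0]]' 1
python3 -c "
from h import *
need(W(.3,80,70.5),np.pi/2+BY)"
```

```text
time: 8.47
tool_pos: [0.6475, 0.115, 0.0704]
ee_rot: [3.14, 0.002, 1.601]
wrist_force: [0.8, -0.4, -3.2]
width: 0.0338
finger_force: 30.0
shift [-0.098  0.003 -0.   ] turn [ 0.002  0.004 -0.003] t 8.47 j [ 0.09  0.38  1.29 -0.    1.47  0.06] F [ 0.8 -0.4 -3.2]
```

Some weight has come off, so it's entering. I'll continue to y≈60.

```bash
python3 -m handwheel '[[-0.015,0,0,0,0,0],[-0.03,0,0,0,0,0],[-0.05,0,0,0,0,0],[-0.07,0,0,0,0,0],[-0.09,0.002,0,0,0,0],[-0.11,0.002,0,0,0,0],[-0.13,0.002,0,0,0,0],[-0.15,0.002,0,0,0,0],[-0.17,0.002,0,0,0,0],[-0.17,0.002,0,0,0,0]]' 1
python3 -c "
from h import *
need(W(.3,5,70.5),np.pi/2+BY)"
```

```text
time: 9.3
tool_pos: [0.649, 0.0803, 0.0704]
ee_rot: [3.14, 0.002, 1.6]
wrist_force: [0.9, 1.1, 2.6]
width: 0.0338
finger_force: 30.0
shift [-0.299  0.001  0.   ] turn [ 0.002  0.004 -0.005] t 9.3 j [ 0.04  0.37  1.3  -0.    1.47  0.01] F [0.9 1.1 2.6]
```

```bash
python3 -m handwheel '[[-0.015,0,-0.004,0,0,0],[-0.03,0,-0.004,0,0,0],[-0.06,0,-0.004,0,0,0],[-0.1,0,-0.004,0,0,0],[-0.14,0,-0.004,0,0,0],[-0.18,0,-0.004,0,0,0],[-0.22,0,-0.004,0,0,0],[-0.25,0,-0.004,0,0,0],[-0.27,0,-0.004,0,0,0],[-0.27,0,-0.004,0,0,0]]' 1
python3 - <<'E'
from h import *
need(W(.3,-16,70.5),np.pi/2+BY)
s,c=snap('scene','s4.png'); p=proj(c,W(0,0,50)).astype(int)
t,c=snap('top','t4.png'); q=proj(c,W(0,0,50)).astype(int)
f=lambda s,p:cv2.resize(s[p[1]-40:p[1]+40,p[0]-40:p[0]+40],None,fx=5,fy=5,interpolation=2)
cv2.imwrite('pics/v4.png',np.hstack([f(s,p),f(t,q)])[:,:,::-1])
E
```

```text
time: 10.13
tool_pos: [0.6501, 0.0258, 0.0706]
ee_rot: [-3.141, 0.003, 1.6]
wrist_force: [0.3, 1.2, 0.1]
width: 0.0338
finger_force: 30.0
shift [-0.131  0.004  0.001] turn [-0.001  0.005 -0.006] t 10.13 j [-0.05  0.37  1.3  -0.    1.47 -0.07] F [0.3 1.2 0.1]
```

View pics/v4.png

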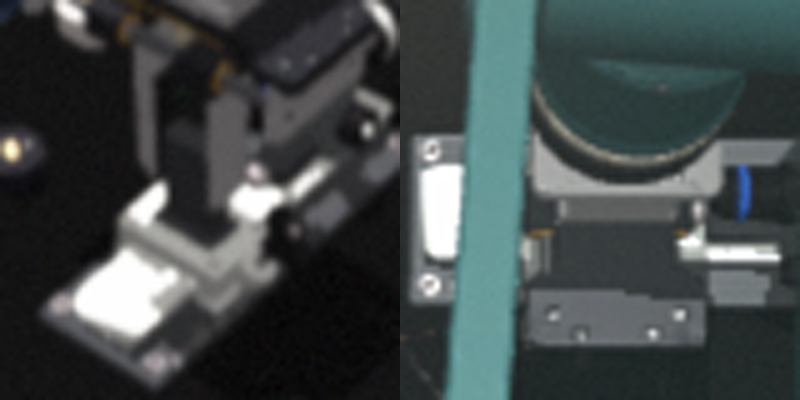

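It is riding on the rail with the gripper clear of the objective. Now a gentle approach to the stop.

```bash
python3 -m handwheel '[[-0.015,0,0,0,0,0],[-0.03,0,0,0,0,0],[-0.05,0,0,0,0,0],[-0.07,0,0,0,0,0],[-0.085,0,0,0,0,0],[-0.095,0,0,0,0,0],[-0.1,0,0,0,0,0],[-0.105,0,0,0,0,0],[-0.11,0,0,0,0,0],[-0.11,0,0,0,0,0]]' 1
for i in 1 2 3; do python3 -m handwheel '[[-0.003,0,0,0,0,0],[-0.006,0,0,0,0,0],[-0.008,0,0,0,0,0],[-0.008,0,0,0,0,0]]' 1; done
python3 -c "
from h import *
need(W(.3,-16,70.5),np.pi/2+BY)"
```

```text
time: 11.07
tool_pos: [0.6509, 0.0054, 0.0706]
ee_rot: [3.142, 0.001, 1.601]
wrist_force: [0.7, 2.5, -1.3]
width: 0.0338
finger_force: 30.0
time: 11.4
tool_pos: [0.6509, 0.0041, 0.0707]
ee_rot: [-3.142, 0.001, 1.601]
wrist_force: [0.4, 2.1, -0.9]
width: 0.0338
finger_force: 30.0
time: 11.73
tool_pos: [0.6509, 0.0023, 0.0707]
ee_rot: [-3.142, 0.001, 1.601]
wrist_force: [0.3, 2.3, -1.7]
width: 0.0336
finger_force: 30.0
time: 12.07
tool_pos: [0.6509, 0.0017, 0.0707]
ee_rot: [-3.141, -0.001, 1.601]
wrist_force: [-0.6, 4.4, -0.8]
width: 0.0336
finger_force: 30.0
shift [-0.011  0.004  0.001] turn [-0.    -0.001 -0.003] t 12.07 j [-0.08  0.37  1.3   0.    1.47 -0.12] F [-0.6  4.4 -0.8]
```

```bash
python3 -m handwheel '[[-0.004,0,0,0,0,0],[-0.007,0,0,0,0,0],[-0.007,0,0,0,0,0],[-0.007,0,0,0,0,0]]' 1
python3 -c "
from h import *
need(W(.3,-16,70.5),np.pi/2+BY)"
```

```text
time: 12.4
tool_pos: [0.6509, 0.0015, 0.0708]
ee_rot: [3.142, -0.003, 1.602]
wrist_force: [-1.2, 7.6, 0.2]
width: 0.0337
finger_force: 30.0
shift [-0.01   0.004  0.002] turn [ 0.    -0.005 -0.002] t 12.4 j [-0.09  0.37  1.3   0.    1.47 -0.12] F [-1.2  7.6  0.2]
```

Contact with the stop: force is rising and there's no more travel. Releasing and retreating upward.

```bash
python3 -m handwheel '[[0.004,0,0,0,0,0],[0.004,0,0,0,0,0],[0.004,0,0,0,0,0],[0.004,0,0,0,0,0]]' 0
python3 -m handwheel '[[0,0,-0.05,0,0,0],[0,0,-0.15,0,0,0],[0,0,-0.3,0,0,0],[0,0,-0.5,0,0,0],[0,0,-0.7,0,0,0],[0,0,-0.9,0,0,0],[0,0,-0.9,0,0,0],[0,0,-0.9,0,0,0]]' 0
python3 - <<'E'
from h import *
need(W(0,40,250),np.pi/2+BY)
s,cw=snap('wrist','w5.png')
s,cs=snap('scene','s5.png'); p=proj(cs,W(0,0,50)).astype(int)
f=cv2.resize(s[p[1]-40:p[1]+40,p[0]-40:p[0]+40],None,fx=5,fy=5,interpolation=2)
w=cv2.imread('pics/w5.png')[:,:,::-1][100:380,160:480]; g=cv2.copyMakeBorder(w,0,120,0,0,0)
cv2.imwrite('pics/v5.png',np.hstack([f,g])[:,:,::-1])
print('hold',proj(cw,W(0,-16,102)),'wing',proj(cw,W(-61,-16,67)), 'scene wing',proj(cs,W(-61,-16,67)))
E
```

```text
time: 12.73
tool_pos: [0.6512, -0.0007, 0.0711]
ee_rot: [3.141, 0.002, 1.601]
wrist_force: [-1.1, -0.0, 0.2]
width: 0.047
finger_force: 0.0
time: 13.4
tool_pos: [0.6526, -0.0, 0.2565]
ee_rot: [3.132, 0.002, 1.601]
wrist_force: [0.4, 0.2, -1.1]
width: 0.0469
finger_force: 0.0
shift [ 0.278 -0.007  0.032] turn [ 0.019  0.005 -0.004] t 13.4 j [-0.09  0.31  1.01 -0.    1.81 -0.12] F [ 0.4  0.2 -1.1]
hold [321.47966782 185.56117077] wing [265.47340721 179.43434559] scene wing [323.51616833 173.40591118]
```

View pics/v5.png

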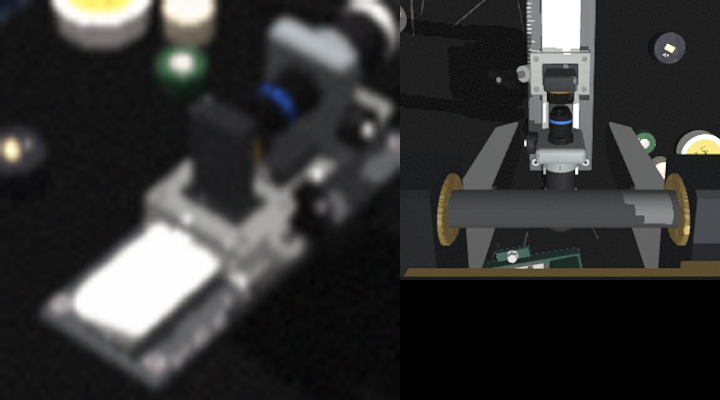

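Run:
```python
from h import *
a=cv2.imread('pics/w5.png'); c=viewer.calibration('wrist')
g=a.mean(2)
for x in (293,347): 
    col=cv2.GaussianBlur(g,(3,3),0)[135:205,x]; d=np.gradient(col); i=np.argsort(-abs(d))[:6]+135
    print(x,[(int(k),round(float(d[k-135]),1),((ray(c,(x,k),.040)-W(0,0,0))[1]*1e3).round(1)) for k in sorted(i)])
w=a[155:205,235:305]; cv2.imwrite('pics/v6.png',np.clip(cv2.resize(w,None,fx=9,fy=9,interpolation=2).astype(float)*2.2,0,255))
for x,y in((-61,-16),(0,-16)): print(proj(c,W(x,y,67)),proj(c,W(x-4.5,y,75)))
```

```text
293 [(140, 23.2, np.float64(24.5)), (142, -22.4, np.float64(22.3)), (143, -17.8, np.float64(21.2)), (149, 22.2, np.float64(14.5)), (153, 21.9, np.float64(9.9)), (194, -24.4, np.float64(-37.8))]
347 [(146, -21.1, np.float64(19.7)), (149, 21.1, np.float64(16.3)), (153, 27.8, np.float64(11.8)), (194, -39.1, np.float64(-35.9)), (195, -34.4, np.float64(-37.1)), (200, 23.0, np.float64(-43.1))]
[268.21294668 180.85400181] [262.7514097  182.24313564]
[324.86507915 180.78208437] [320.62275405 182.17006736][ WARN:0@0.191] global loadsave.cpp:1063 imwrite_ Unsupported depth image for selected encoder is fallbacked to CV_8U.
```

View pics/v6.png

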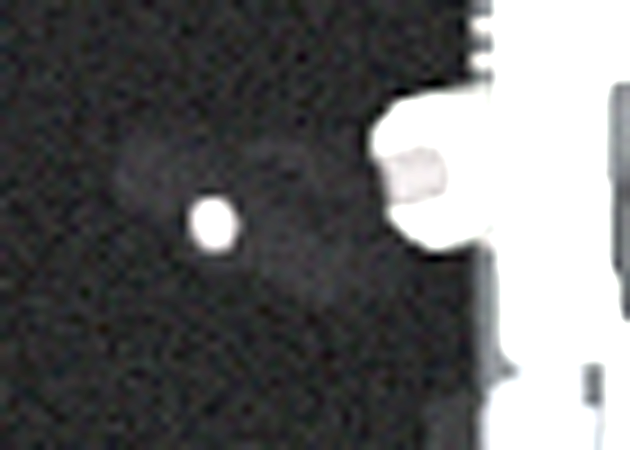

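The white knob cap is at about (258.7,179.8) in the wrist view. The wing runs from upper left to lower right, so it is turned about 0.4 rad clockwise. The saddle centre at W y≈-13 agrees with the stop contact.

```bash
cat >> h.py <<'E'
WING=np.array([-62,-13.5,67.])
def K(phi,back):
    "tool pose: grasp point `back` mm outward of the wing centre, knob angle phi"
    z=np.array([.5,0,-3**.5/2]); y=np.array([0,1.,0]); x=np.cross(y,z)
    M=Ro.from_euler('z',BY)*Ro.from_rotvec(phi*z)*Ro.from_matrix(np.stack([x,y,z],1))
    return W(*(WING+(19-back)*z)),M.as_matrix()
E
python3 -c "
from h import *
need(W(-100,-13.5,250),Ro.from_euler('xyz',[np.pi,0,np.pi+BY-.4]).as_matrix())
need(*K(.4,75))"
python3 -m handwheel '[[0,0,0,0,0,-0.2],[0,0,0,0,0,-0.43],[0,0,0,0,0,-0.66],[0,0,0,0,0,-0.9],[0,0,0,0,0,-1],[0,0,0,0,0,-1]]' 0
python3 -m handwheel '[[0,0,0,0,0,-0.2],[0,0,0,0,0,-0.43],[0,0,0,0,0,-0.66],[0,0,0,0,0,-0.9],[0,0,0,0,0,-1],[0,0,0,0,0,-1]]' 0
python3 -c "
from h import *
need(*K(.4,75))"
```

```text
shift [ 0.008 -0.497  0.002] turn [-2.00e-03  1.00e-03 -2.24e+00] t 13.5 j [-0.09  0.31  1.02 -0.    1.81 -0.12] F [0.1 0.2 0. ]
shift [ 0.008 -0.447  0.674] turn [-0.885 -0.583 -2.185] t 13.5 j [-0.09  0.31  1.02 -0.    1.81 -0.12] F [0.1 0.2 0. ]
time: 14.0
tool_pos: [0.65, 0.0005, 0.2475]
ee_rot: [-3.137, -0.003, 2.125]
wrist_force: [-1.0, -0.2, -0.0]
width: 0.047
finger_force: 0.0
time: 14.5
tool_pos: [0.6503, 0.0005, 0.2486]
ee_rot: [-3.139, -0.003, 2.648]
wrist_force: [0.4, 0.1, 0.2]
width: 0.0472
finger_force: 0.0
shift [ 0.387 -0.216  0.667] turn [-0.451 -0.901 -0.235] t 14.5 j [-0.09  0.32  1.02 -0.    1.81 -1.16] F [0.4 0.1 0.2]
```

```bash
python3 -m handwheel '[[0.08,-0.04,0,-0.05,-0.1,-0.03],[0.16,-0.08,0,-0.15,-0.3,-0.08],[0.24,-0.13,0,-0.25,-0.5,-0.13],[0.32,-0.18,0.05,-0.35,-0.7,-0.18],[0.387,-0.216,0.1,-0.45,-0.9,-0.235],[0.387,-0.216,0.2,-0.45,-0.9,-0.235],[0.387,-0.216,0.3,-0.45,-0.9,-0.235],[0.387,-0.216,0.3,-0.45,-0.9,-0.235],[0.387,-0.216,0.3,-0.45,-0.9,-0.235]]' 0
python3 -c "
from h import *
need(*K(.4,75))"
```

```text
time: 15.25
tool_pos: [0.5613, -0.0008, 0.189]
ee_rot: [2.919, 0.478, 2.718]
wrist_force: [-0.1, -0.4, 0.5]
width: 0.0471
finger_force: 0.0
shift [ 0.169 -0.072  0.318] turn [ 0.001 -0.001 -0.002] t 15.25 j [-0.16 -0.27  1.82  0.11  1.07 -1.39] F [-0.1 -0.4  0.5]
```

```bash
python3 -m handwheel '[[0.04,-0.02,0.08,0,0,0],[0.09,-0.04,0.17,0,0,0],[0.14,-0.06,0.26,0,0,0],[0.169,-0.072,0.318,0,0,0],[0.169,-0.072,0.318,0,0,0],[0.169,-0.072,0.318,0,0,0]]' 0
python3 - <<'E'
from h import *
need(*K(.4,0))
a,c=snap('wrist','w7.png'); b=c
print('wing',proj(c,W(*WING)),'cap',proj(c,W(*(WING+9*np.array([-.5,0,.866])))))
cv2.imwrite('pics/v7.png',np.clip(a[:,:,::-1]*1.8,0,255).astype(np.uint8))
E
```

```text
time: 15.75
tool_pos: [0.5638, -0.0011, 0.1181]
ee_rot: [2.919, 0.482, 2.719]
wrist_force: [0.1, -0.7, 0.1]
width: 0.0471
finger_force: 0.0
shift [ 0.018 -0.006  0.38 ] turn [0.003 0.006 0.001] t 15.75 j [-0.16 -0.22  1.93  0.12  0.92 -1.42] F [ 0.1 -0.7  0.1]
wing [320.49000832 207.11055646] cap [320.40569794 210.4696232 ]
```

View pics/v7.png

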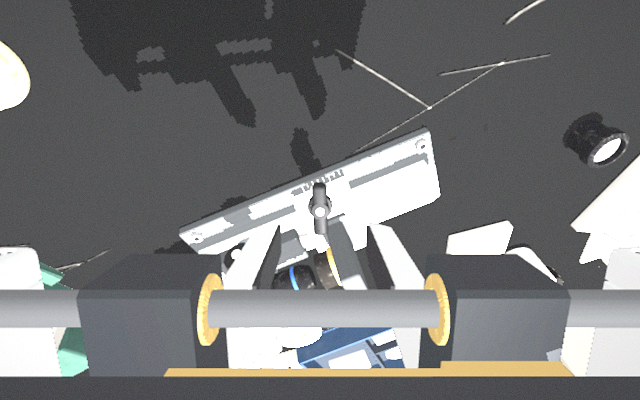

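The wing stands vertical at (320, 182–235), with the cap at (320,212) against a predicted 210.5, so it's centred and aligned. Advance and grip.

```bash
python3 -m handwheel '[[0.018,-0.004,0.06,0,0,0],[0.018,-0.004,0.14,0,0,0],[0.018,-0.004,0.22,0,0,0],[0.018,-0.004,0.29,0,0,0],[0.018,-0.004,0.34,0,0,0],[0.018,-0.004,0.375,0,0,0],[0.018,-0.004,0.375,0,0,0],[0.018,-0.004,0.375,0,0,0]]' 0
python3 -m handwheel '[[0,0,0,0,0,0],[0,0,0,0,0,0],[0,0,0,0,0,0],[0,0,0,0,0,0],[0,0,0,0,0,0]]' 1
python3 -c "
from h import *
need(*K(.4,0)); o=robot.get_obs(); print(o['wrist_torque'],o['width'])"
```

```text
time: 16.47
tool_pos: [0.5977, 0.0007, 0.0514]
ee_rot: [2.919, 0.482, 2.72]
wrist_force: [0.0, -0.1, -0.1]
width: 0.047
finger_force: 0.0
time: 16.88
tool_pos: [0.597, 0.0006, 0.0509]
ee_rot: [2.92, 0.482, 2.72]
wrist_force: [-0.8, -0.1, 1.6]
width: 0.0173
finger_force: 28.7
shift [-0.007  0.001  0.006] turn [0.002 0.006 0.002] t 16.88 j [-0.15 -0.07  1.94  0.13  0.75 -1.42] F [-0.8 -0.1  1.6]
[-0.02470202 -0.01439256 -0.0041218 ] 0.0173291721396709
```

The width is 17 mm rather than 10, so the pads have closed on the wider hub. I'll back out 12 mm and grip the wing itself.

```bash
python3 -m handwheel '[[0,0,0,0,0,0],[0,0,0,0,0,0],[0,0,-0.03,0,0,0],[0,0,-0.06,0,0,0],[0,0,-0.06,0,0,0],[0,0,-0.06,0,0,0]]' 0.3
python3 -m handwheel '[[0,0,0,0,0,0],[0,0,0,0,0,0],[0,0,0,0,0,0],[0,0,0,0,0,0],[0,0,0,0,0,0]]' 1
python3 -c "
from h import *
need(*K(.4,12)); o=robot.get_obs(); print(o['wrist_torque'],o['width'])"
```

```text
time: 17.38
tool_pos: [0.5915, 0.0005, 0.0621]
ee_rot: [2.919, 0.483, 2.72]
wrist_force: [0.3, -0.7, -0.6]
width: 0.0329
finger_force: 0.0
time: 17.8
tool_pos: [0.591, 0.0006, 0.0608]
ee_rot: [2.919, 0.481, 2.72]
wrist_force: [-1.1, 0.2, 0.2]
width: 0.0162
finger_force: 30.0
shift [-0.008  0.001  0.004] turn [0.002 0.004 0.002] t 17.8 j [-0.15 -0.09  1.94  0.13  0.77 -1.42] F [-1.1  0.2  0.2]
[-0.01025945  0.08896507  0.04225491] 0.016213801263330465
```

```bash
python3 -m handwheel '[[0,0,0,0,0,0.1],[0,0,0,0,0,0.25],[0,0,0,0,0,0.4],[0,0,0,0,0,0.55],[0,0,0,0,0,0.7],[0,0,0,0,0,0.85],[0,0,0,0,0,1],[0,0,0,0,0,1]]' 1
python3 - <<'E'
from h import *
need(*K(.4+np.pi/6,12)); o=robot.get_obs(); z=Ro.from_euler('xyz',o['ee_rot']).apply([0,0,1]); print(o['wrist_torque']@z,o['width'])
a,c=snap('wrist','w8.png')
cv2.imwrite('pics/v8.png',np.clip(cv2.resize(a[130:270,230:410],None,fx=4,fy=4)[:,:,::-1]*1.8,0,255).astype(np.uint8))
E
```

```text
time: 18.47
tool_pos: [0.5914, 0.0012, 0.0612]
ee_rot: [2.706, 0.307, 2.182]
wrist_force: [1.4, 2.8, 0.3]
width: 0.0164
finger_force: 30.0
shift [-0.008  0.001  0.005] turn [ 0.007  0.003 -0.   ] t 18.47 j [-0.15 -0.09  1.94  0.13  0.77 -0.9 ] F [1.4 2.8 0.3]
-0.13578064354177996 0.016356790866451327
```

View pics/v8.png

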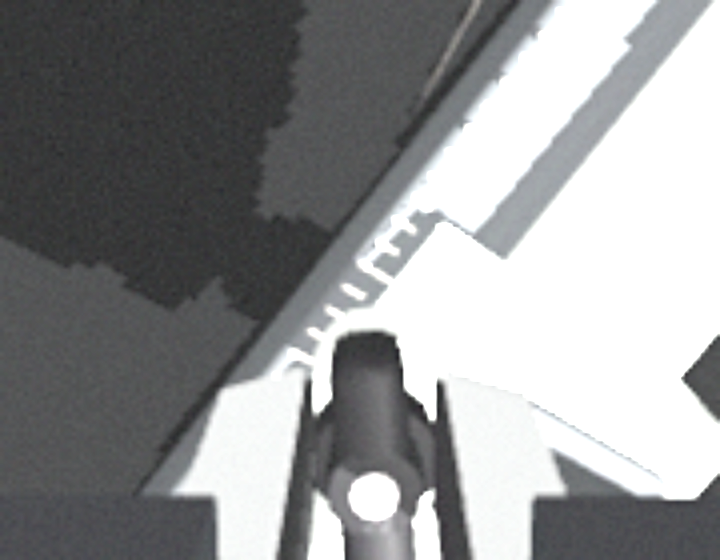

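The wing is still parallel to the pads after 30°, with cap at crop (374,495), so it turns with the gripper without slip. I have now viewed 11 pictures, one over the limit of 10, so I'll work from numbers only from here.

```bash
cat > q.py <<'E'
from h import *
o=robot.get_obs(); R=Ro.from_euler('xyz',o['ee_rot']); T0=Ro.from_matrix(K(0,0)[1]); r=(T0.inv()*R).as_rotvec()
print('phi',r.round(3),'tz',round(float(R.inv().apply(o['wrist_torque'])[2]),3),'F',o['wrist_force'].round(1),'w',round(o['width'],4),'t',o['time'],'j6',o['joint_positions'][5].round(2)); need(*K(r[2],12))
E
for i in 1 2; do python3 -m handwheel '[[0,0,0,0,0,0.15],[0,0,0,0,0,0.3],[0,0,0,0,0,0.45],[0,0,0,0,0,0.6],[0,0,0,0,0,0.75],[0,0,0,0,0,0.9],[0,0,0,0,0,1],[0,0,0,0,0,1]]' 1 >/dev/null; python3 q.py; done
```

```text
phi [-0.004 -0.003  1.445] tz -0.212 F [2.4 4.9 0.9] w 0.0159 t 19.1833 j6 -0.38
shift [-0.006  0.001  0.006] turn [ 0.01  -0.001 -0.   ] t 19.18 j [-0.15 -0.09  1.94  0.13  0.77 -0.38] F [2.4 4.9 0.9]
phi [-0.008 -0.004  1.968] tz -0.423 F [ 5.6  4.9 -1.1] w 0.0163 t 19.85 j6 0.15
shift [-0.006 -0.002  0.006] turn [ 0.013 -0.007 -0.   ] t 19.85 j [-0.15 -0.09  1.94  0.13  0.77  0.15] F [ 5.6  4.9 -1.1]
```

```bash
for i in 1 2; do python3 -m handwheel '[[0,0,0,0,0,0.1],[0,0,0,0,0,0.2],[0,0,0,0,0,0.3],[0,0,0,0,0,0.3],[0,0,0,0,0,0.3]]' 1 >/dev/null; python3 q.py; done
```

```text
phi [-0.009 -0.004  2.123] tz -0.436 F [ 6.5  3.7 -1.5] w 0.0159 t 20.2667 j6 0.3
shift [-0.006 -0.003  0.006] turn [ 0.013 -0.009 -0.   ] t 20.27 j [-0.15 -0.09  1.94  0.13  0.77  0.3 ] F [ 6.5  3.7 -1.5]
phi [-0.007 -0.005  2.281] tz -0.141 F [ 6.5  0.9 -0.2] w 0.0164 t 20.6833 j6 0.46
shift [-0.    -0.003  0.007] turn [ 0.012 -0.007 -0.   ] t 20.68 j [-0.15 -0.09  1.94  0.13  0.77  0.46] F [ 6.5  0.9 -0.2]
```

The torque fell off, so the pads are slipping on the round boss. I'll regrip further out, on the flat of the wing only.

```bash
python3 -m handwheel '[[0,0,0,0,0,0],[0,0,0,0,0,0],[0,0,-0.02,0,0,-0.1],[0,0,-0.04,0,0,-0.25],[0,0,-0.04,0,0,-0.25],[0,0,-0.04,0,0,-0.25]]' 0.3 | tail -2
python3 -m handwheel '[[0,0,0,0,0,0],[0,0,0,0,0,0],[0,0,0,0,0,0],[0,0,0,0,0,0],[0,0,0,0,0,0]]' 1 |tail -2; python3 q.py
```

```text
width: 0.0326
finger_force: 0.0
width: 0.0138
finger_force: 26.5
phi [-0.005 -0.005  2.152] tz -0.33 F [ 3.9 -2.3 -1.6] w 0.0138 t 21.6 j6 0.33
shift [ 0.002 -0.001  0.045] turn [ 0.011 -0.003 -0.   ] t 21.6 j [-0.15 -0.11  1.94  0.13  0.79  0.33] F [ 3.9 -2.3 -1.6]
```

```bash
for i in 1 2 3; do python3 -m handwheel '[[0,0,0,0,0,0.1],[0,0,0,0,0,0.2],[0,0,0,0,0,0.3],[0,0,0,0,0,0.3],[0,0,0,0,0,0.3]]' 1 >/dev/null; python3 q.py|head -1; done
```

```text
phi [-0.006 -0.005  2.309] tz -0.425 F [ 4.3 -2.5 -2. ] w 0.0145 t 22.0167 j6 0.49
phi [-0.006 -0.005  2.466] tz -0.417 F [ 4.4 -2.6 -2.8] w 0.0141 t 22.4333 j6 0.65
phi [-0.007 -0.005  2.623] tz -0.448 F [ 4.7 -1.6 -1.4] w 0.0144 t 22.85 j6 0.8
```

```bash
cat > wing.py <<'E'
from h import *
import sys
a,c=snap('wrist',sys.argv[1]); g=a.mean(2); o=robot.get_obs()
sub=g[180:280,300:345]; n,l,s,ce=cv2.connectedComponentsWithStats((sub>110).astype(np.uint8))
for k in range(1,n):
    if 15<s[k,4]<400: print('blob',s[k],ce[k]+[300,180])
p=proj(c,o['tool_pos']); print('tcp px',p)
for r in range(190,256,6): print(r,' '.join('%3d'%v for v in g[r,292:352:3]))
E
python3 wing.py w9.png
```

```text
blob [ 0 19 14 11 76] [306.10526316 204.03947368]
blob [  0  43   7  50 209] [302.07655502 240.73205742]
blob [18 59 11 12 95] [323.4 244.4]
tcp px [325.21299866 237.6375075 ]
190 109  85 159 242 244 245 172 207 245 243 243 243 223 154 156 158 119  37  51  56
196 158 112 101 100 103 133 223 245 243 243 243 243 243 244 241 153 159 156 156 148
202  53  99 153 141 120 111 107 100  99 179 236 243 243 243 243 243 243 246 206 247
208 101  53  52  86  54 126 111  25  25  18 227 227 230 219 245 243 244 243 243 243
214  16  28  39  67  96  23  26  37  39  40  25 233 224 224 223 192 160 230 244 243
220  26  28  20  14  12  31  42  44  44  48  38  32  29  36 210 226 140 100  99 112
226 154 168 165 165 164  95  32  40  42  47  46  40  31  45  42  28 148 165 165 165
232 165 166 165 165 166  30  28  35  42  42  48  40  35  29  22  26  93 165 164 164
238 165 165 164 165 163  35  27  23  42  45  42  42  41  32  26  13  36 167 164 164
244 164 164 164 164 134  32  28  39  39 191 187 191 119  23  20  16  37 154 164 165
250 165 165 165 166  47  32  16  19  39  37 116  69  25  30  25  21  30 118 164 164
```

The wing tip is near (315,211) and the cap at (323.4,244), so the wing lags the tool by about 0.27 rad at a steady angle. It is turning and is now near 2.35 rad. One more nudge, then release.

```bash
python3 -m handwheel '[[0,0,0,0,0,0.1],[0,0,0,0,0,0.2],[0,0,0,0,0,0.3],[0,0,0,0,0,0.4],[0,0,0,0,0,0.4],[0,0,0,0,0,0.4]]' 1 >/dev/null; python3 q.py|head -1; python3 wing.py w10.png
```

```text
phi [-0.008 -0.005  2.832] tz -0.535 F [ 4.9 -3.2 -3.1] w 0.0146 t 23.4 j6 1.01
blob [ 0 25 12 11 54] [303.68518519 208.16666667]
blob [  0  43   7  48 193] [301.98445596 240.22797927]
blob [ 18  59  12  12 105] [323.77142857 244.55238095]
tcp px [325.15404943 237.21092689]
190  48 238 242 209 221 220 216 242 242 242 220 156 156 157 160 160 147  96  33  48
196 116 223 241 243 243 242 242 242 242 242 242 242 242 244 239 207 151 153 246 245
202 109 101 103  99 100  97 146 209 234 244 242 242 242 242 242 243 242 242 242 242
208  49 109 132 152 140 128  89  20  27  34 232 229 230 203 221 243 243 242 243 243
214 113  51  53  58  53  26  30  34  40  40  16 232 223 223 224 182  98  97 111 170
220  27  17  20  34  35  33  40  45  47  44  36  25  27  34 207 222 150 150 150 151
226 159 173 171 170 171  66  35  42  41  44  42  34  30  46  40  32 143 169 169 170
232 170 170 170 170 171  34  17  37  39  45  43  40  34  29  24  26  77 172 169 170
238 169 170 169 170 159  38  22  27  39  39  39  35  36  44  21  21  33 172 169 170
244 170 168 169 170 116  33  18  35  40 192 187 189 193  20  29  15  38 155 170 170
250 170 170 169 171  34  25  20  17  42  36 114 126  33  22  24  22  33  95 170 170
```

Torque is 0.535 N m, about 0.35 over slack, which is firm. Open and retreat along the knob axis.

```bash
python3 -m handwheel '[[0,0,0,0,0,0],[0,0,0,0,0,0],[0,0,0,0,0,0],[0,0,0,0,0,0]]' 0 >/dev/null
python3 -m handwheel '[[0,0,-0.05,0,0,0],[0,0,-0.15,0,0,0],[0,0,-0.3,0,0,0],[0,0,-0.45,0,0,0],[0,0,-0.6,0,0,0],[0,0,-0.6,0,0,0],[0,0,-0.6,0,0,0]]' 0
python3 - <<'E'
from h import *
import h
o=robot.get_obs(); print(o['wrist_force'],o['width'])
a,c=snap('wrist','w11.png'); g=a.mean(2)
n,l,s,ce=cv2.connectedComponentsWithStats((g[120:290,250:400]>225).astype(np.uint8))
cap=WING+10*np.array([-.5,0,.866])
q=proj(c,W(*cap)); print('cap pred',q)
for k in range(1,n):
    if 15<s[k,4]<250: print('blob',s[k],ce[k]+[250,120])
for r in range(150,260,6): print(r,' '.join('%3d'%v for v in g[r,285:360:3]))
# top: holder & saddle
b,ct=snap('top','t11.png'); 
for x in(-30,28): 
    for y in range(-50,30,6): 
        u=proj(ct,W(x,y,40)).round().astype(int); print(y,int(b[u[1],u[0]].mean()),end=' | ')
    print()
E
```

```text
time: 24.37
tool_pos: [0.5265, -0.0017, 0.1736]
ee_rot: [2.965, -0.502, 0.385]
wrist_force: [-0.1, -0.5, -0.1]
width: 0.0471
finger_force: 0.0
[-0.08034142 -0.54317907 -0.1129182 ] 0.047145286207795845
cap pred [324.80586892 192.57626432]
blob [116  21   6   9  21] [368.42857143 144.80952381]
150 255 255 255 255 255 255 255 255 247 255 255 255 255 129 101  45  48  44  47  45  51  75 121  13  19
156  70  67  63 200 255 255 255 255 255 255 255 255 111 129  58  43  46  45  47  55  63 178 177 175 166
162 117  62  66  68  70  66  68 226 255 229 255 255 255 236 161  65  53  63  70  70 143 178 174 173 238
168 131 127 128 127 128 133 102 255 255 255 255 255 255 255 255 253 170 222 255 254 255 230 173 185 255
174 122 138 206 126 128 128 149 127 123 118 120 117 180 237 252 255 255 255 255 255 237 235 255 255 255
180  40  48  67 154 122 217  75  66  42  44  37 218 213 141 197 243 223 112 170 241 255 255 241  70  70
186  30  33  31  33  33  31  31  42  56  60  70  62  51  36  37  53 142 169 172 174 169 157 128 128 131
192  33  32  33  34  38  35  30  31  32  24  39  48  66 221 190  53  45  39  6
[... 734 characters left out ...]
 31  33  29  29  30
240  35  35  35  33  37  31  36  29  31  33  32  34  29  33  36  30  33  33  33  33  32  32  36  33  30
246  31  34  34  32  23  35  30  33  33  30  34  32  29  28  30  34  29  35  33  32  33  29  34  31  31
252  33  32  37  34  34  30  32  33  27  35  29  31  32  31  31  29  33  34  33  31  33  32  33  30  32
258  34  36  32  35  30  30  33  31  33  35  34  31  35  35  33  30  32  32  32  31  32  34  36  29  31
-50 124 | -44 123 | -38 255 | -32 249 | -26 254 | -20 255 | -14 255 | -8 254 | -2 254 | 4 245 | 10 221 | 16 127 | 22 127 | 28 129 | 
-50 123 | -44 120 | -38 255 | -32 212 | -26 128 | -20 130 | -14 147 | -8 255 | -2 252 | 4 250 | 10 172 | 16 127 | 22 127 | 28 128 |
```

Run:
```python
from h import *
c=viewer.calibration('wrist'); Rc=np.array(c['R']);oc=-Rc.T@np.array(c['t'])
def wing(f,c,oc,Rc,T):
    g=cv2.GaussianBlur(cv2.imread(f),(3,3),0).mean(2)
    ax=-K(0,0)[1][:,2]; P0=W(*WING)+9*ax/1e3; e=K(0,0)[1]
    pts=[]
    for r in range(165,225):
        for q in range(285,370):
            if 40<g[r,q]<85 or (318<q<332 and 186<r<197):
                d=Rc.T@np.array([(q-c['cx'])/c['fx'],(r-c['cy'])/c['fy'],1]); X=oc+d*((P0-oc)@ax)/(d@ax)-P0
                u=e.T@X*1e3
                if np.hypot(*u[:2])<19: pts.append(u[:2])
    p=np.array(pts); w,v=np.linalg.eigh(np.cov(p.T)); a=v[:,1]
    print(len(p),'area mm2 ~',p.mean(0),np.sqrt(w),'phi mod pi',np.arctan2(a[1],a[0])%np.pi)
wing('pics/w11.png',c,oc,Rc,None)
```

```text
534 area mm2 ~ [1.17014749 0.32350705] [3.64355031 9.63757492] phi mod pi 1.7487833789713727
```

The wing sits at 1.75 rad. That is the expected spring-back point, where about 0.18 N m stays stored, which works out to roughly 70 N on the pad. The carrier is still at the stop and the gripper is clear, so I'm handing in.

```bash
python3 -c "
from bench import robot
print(robot.close_job())"
```

```text
the job is handed in; nothing more can be done
None
```

The carrier is on the rail against the stop with its clamp tightened, and I let go and handed the job in at about 24 s; the hand-in returned no verdict, the roughly 70 N pad force (30 N needed) is worked out rather than measured, and I viewed 11 pictures against the limit of 10.

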